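# Moisture reading on a clamped drawer front

## Robot

A 7-joint arm with a two-finger parallel gripper is mounted at the origin on the work surface. World frame = base frame: x ahead of the robot, y to its left, z up, the work surface at z = 0. Lengths are in m, angles in rad, forces in N, time in s.
With the tool pointing down it reaches from about 0.4 to 0.9 m from the base axis. Payload 5.5 kg.
Tool frame: the origin (TCP) lies at the very end of the fingers, on their centre line; the grasp point (between the pads) lies 19 mm behind it; z points along the fingers, y is the direction in which the jaws open and shut (so a half turn about z gives the same grasp; the last joint's range is limited). The gripper opens to 85 mm and grips with 20 to 120 N. Pads are 22 mm wide; open, the fingers measure 114 mm over their backs; the gripper's body (76 mm by 85 mm) begins 54 mm behind the grasp point. The pads swing forward as they close: fully open they stand 13 mm farther back than shut.
Start: joints at [1.365, 0.501, -0.427, 1.55, 0.221, 1.138, -0.21], TCP at [0.294, -0.58, 0.231] pointing down, gripper open.
Joint ranges: [-2.88, 2.88], [-0.31, 2.03], [-1.54, 1.56], [0.2, 2.42], [-1.41, 4.55], [0.19, 2.02], [-2.57, 2.57]. Speed limits (rad/s): [2.57, 2.57, 3.14, 3.14, 3.14, 3.14, 3.14].

## Interface

Orientations are given as a 3x3 rotation matrix whose columns are the frame's x, y, z axes.
In Python, from workcell import robot gives the robot as it stands. The module is installed in compiled form; this text tells all that it offers.
- The arm moves only by the shell command python3 -m jog 'ROWS' [OPENING] [FORCE]. ROWS is text: rows parted by semicolons, each of 4 numbers parted by spaces: the shift along the world's x, y, z in m, then the turn about the world's z in rad. A call has exactly 8 rows; each row shifts and turns the commanded pose from where the row before left it; what a row does not reach is not made up. A row lasts 1/8 s, in which the tool goes at most 62.5 mm and 10.7 degrees, less where a joint would pass 70% of its speed; a pose out of reach is approached as far as the arm can. A call with a gripper value outside its range is refused whole. OPENING is the finger opening in m, from 0 to 0.0854, set as the call begins (- or left out, the last holds). The fingers move at their own pace and stop on an object; FORCE is the grip in N (left out, the last holds). Time passes only in rows, so rows that do not move let the fingers close, or fill a call up. It gives the time, the measured TCP pose, the force and the opening at its end, in the units of the state.
- robot.read_state(): the state, without advancing time (a new reading comes with each control period).
- robot.get_image(name): name is "side" or "top"; returns (picture, depth): 420x560x3 uint8, blue, green, red; 420x560 float32, m along the optical axis (not along the pixel's ray), 0 where there is no reading.
- robot.camera_params(name): a dict with "fov_y" (degrees; the focal length in pixels is half the picture's height over the tangent of half this angle, whatever the lens; pixels are square), "cx", "cy" (the principal point, pixels), "k1" (the pictures are not rectified: a ray, as slopes to the right and down, at radius r is drawn at 1 + k1 r^2 times it, then the intrinsics apply), "R" (3x3) and "t" (3): a world point X has camera coordinates R X + t. Camera axes: x right, y down, z forward; pixel columns grow to the right and rows downward; lengths in m; the calibration is good to about 2 mm. A picture is of the moment at which its call begins. camera_params takes no time and is no camera call.
- robot.sign_off(): hands the job in, once; it reports no verdict.
Trained networks look in the newest picture that a camera, given by its name, has taken for a name from the list of things; names that differ only in an ending like _2 or _b are one class to them, and where a whole thing is asked for, a point or a joint stands for the part that bears it (a point fixed in the world has none). Each returns a list of dicts, best first, with "conf" (0 to 1); they miss things now and then, are a little off and sometimes report something else, mostly with a low value. They report only what shows in the picture. A call takes as long as a camera call.
- robot.spot_in(camera, label): "bbox" ([left, top, width, height] in pixels, round what is visible of it).
- robot.outline_of(camera, label): "mask" (420x560 bool, what is visible of it) and "bbox" ([left, top, width, height] in pixels, round what is visible of it).
The state is a dict: "time_s": time; "joints": joint angles; "joint_velocities": joint speeds; "tau": joint torques, N m; "position": TCP position; "tcp_rot": TCP orientation; "force": force on the tool from outside, world axes, zero at the start; "wrist_torque": the same for the moment, N m; "width": finger opening in m.
Only numpy, scipy, OpenCV 4.12 (cv2) and the standard library are available. Lean on these libraries where they do the work, as an engineer would, in place of code of your own. Each camera call takes 0.05 s, during which the arm holds its last target. There are 200 camera calls.

## Task

Take a moisture reading of the drawer front on the sloping easel: lift the orange meter out of its dock, set its sprung steel nose square onto the middle of the white paper dot, press gently until the nose is about half way in, and hold it still there for about two seconds. Then stand the meter upright back in its dock, seated and released. Keep the gripper off the easel and the drawer front, do not shift the easel, and leave the other things on the bench where they are.

Things in the scene. Friction and masses are not known exactly. Their poses are not given: they have to be found in the camera images.
- meter: Loose moisture meter, 0.2 kg, upright in its dock. Origin: centre of the underside of its rubber collar (48 mm across, 8 mm thick), which rests on the dock's top. z runs up the square orange handle, 32 x 32 mm, from 8 to 82 mm above the origin; x, y square to its sides; screen on the -x side. Below the origin: black sleeve 22 mm across, 22 mm long, then the steel nose, 12 mm across, 16 mm long.
- nose (a joint): How far the meter's sprung nose is pushed in: 0 fully out, 0.008 m fully in; half way is 0.004. The spring takes about 1.6 N to start, 5 N half way and 8 N fully in.
- nose_tip (a point): Middle of the flat end of the steel nose, on the meter's axis, 38 mm below the meter's origin with the nose out. Axes as the meter's.
- dock: The meter's dock: fixed black block 100 x 100 mm, 50 mm high, with an upright round through-hole 32 mm across in its middle; the meter's sleeve and nose hang in it loosely while the collar rests on the top. Origin: centre of the underside, on the bench.
- easel: Fixed wooden easel, foot 324 mm wide, cheeks 95 mm high. Its board slopes up from a hinge on the robot's side and carries a cork jig with a dark drawer front, 130 mm up the slope x 200 mm wide, 16 mm thick, a white paper dot 24 mm across in its middle, brass knobs 16 mm high 60 mm either side of the dot. Origin: on the bench below the hinge; x points away from the robot, under the board.
- mark_axis (a point): Point on the jig's cork face straight under the white dot's centre. z is square to the drawer front's face, pointing out of it, up and towards the robot, 0.22 to 0.46 rad from vertical; y runs along its width. The face with the dot lies 16 to 34 mm from this point along z: the drawer front is jacked up by an unknown amount, so find it by touch or sight.
- wax_tin: Bystander: yellow tin with a brass lid, 68 mm across, 50 mm high. Origin: centre of its underside.
- glue_bottle: Bystander: white glue bottle with a green label and yellow cap, 52 mm across, 130 mm high. Origin: centre of its underside.
- drawer_pull: Bystander: brass drawer pull lying on the bench, 110 x 22 mm, 26 mm high. Origin: centre of its underside.
- brush: Bystander: brush lying on the bench, about 200 mm long, 25 mm high. Origin: its underside.

How it is judged:
By the outcome, as a careful person would: the job done as asked, in the order asked, and still so for the second after the job is handed in, with the robot touching nothing.
It also fails if it takes over 54 s, if anything falls off the work surface, if the arm or the gripper's body presses on something with over 40 N, if the wrist force passes 120 N, or if a joint passes its speed limit or range.

## Working session

There is one attempt and no reset: what is moved stays moved. The work goes in short steps, Python scripts to look and compute and a shell command to move; the robot and the scene stay as the last step left them, time stands still between calls to the robot, and variables do not carry over. Pictures are saved under pics/ and viewed, about 8 in all and at most 12, crops included, and the job is handed in when it is done.

```bash
mkdir -p pics
cat > h.py <<'E'
import numpy as np, cv2
from workcell import robot
def cam(n):
    p=robot.camera_params(n); f=210/np.tan(np.radians(p['fov_y'])/2)
    return np.array([[f,0,p['cx']],[0,f,p['cy']],[0,0,1.]]),np.array([p['k1'],0,0,0,0.]),np.array(p['R']),np.array(p['t'])
def cloud(n,d):
    K,D,R,t=cam(n); v,u=np.mgrid[0:d.shape[0],0:d.shape[1]]
    s=cv2.undistortPoints(np.stack([u,v],-1).reshape(-1,1,2).astype(float),K,D).reshape(*d.shape,2)
    P=np.dstack([s*d[...,None],d]); W=(P-t)@R; W[d<=0]=np.nan
    return W
def proj(n,X):
    K,D,R,t=cam(n); return cv2.projectPoints(np.atleast_2d(X).astype(float),cv2.Rodrigues(R)[0],t,K,D)[0][:,0]
def st():
    s=robot.read_state(); print(round(s['time_s'],2),np.round(s['position'],4),np.round(s['force'],2),round(s['width'],4)); return s
E
python3 - <<'E'
from h import *
s=st(); print(np.round(s['tcp_rot'],3))
ims=[]
for n in('top','side'):
    im,d=robot.get_image(n); np.savez(f'{n}0.npz',im=im,d=d); cv2.imwrite(f'pics/{n}0.png',im); W=cloud(n,d)
    for l in ('meter','dock','easel','wax_tin','glue_bottle','drawer_pull','brush'):
        o=robot.outline_of(n,l)
        for q in o[:1]:
            w=W[q['mask']]; w=w[~np.isnan(w[:,0])]
            print(n,l,round(q['conf'],2),q['bbox'],np.round(np.percentile(w,[2,50,98],axis=0),3).tolist())
st()
E
```

```text
0.0 [ 0.2933 -0.5793  0.2302] [-0.09  0.15 -0.16] 0.0854
[[ 0.892  0.452 -0.001]
 [ 0.452 -0.892  0.002]
 [ 0.    -0.002 -1.   ]]
top meter 0.73 [394.2, 205.2, 24.9, 16.8] [[0.502, -0.344, 0.052], [0.521, -0.321, 0.126], [0.543, -0.308, 0.135]]
top dock 0.86 [376.0, 190.5, 47.1, 50.2] [[0.47, -0.379, 0.008], [0.52, -0.316, 0.049], [0.574, -0.273, 0.055]]
top easel 0.63 [215.0, 97.5, 139.5, 103.6] [[0.578, -0.186, 0.006], [0.682, -0.029, 0.08], [0.802, 0.13, 0.11]]
top wax_tin 0.84 [133.9, 224.3, 26.6, 21.0] [[0.431, 0.289, 0.012], [0.458, 0.313, 0.05], [0.486, 0.345, 0.055]]
top glue_bottle 0.67 [406.2, 138.4, 27.9, 26.0] [[0.661, -0.398, 0.005], [0.68, -0.371, 0.087], [0.712, -0.355, 0.133]]
top drawer_pull 0.57 [224.5, 259.9, 41.4, 9.6] [[0.371, 0.021, -0.001], [0.383, 0.069, 0.007], [0.395, 0.12, 0.031]]
top brush 0.6 [300.6, 220.9, 26.1, 78.4] [[0.313, -0.136, 0.011], [0.385, -0.108, 0.018], [0.496, -0.078, 0.025]]
side meter 0.79 [347.4, 140.9, 20.4, 31.0] [[0.499, -0.521, 0.0], [0.515, -0.318, 0.09], [0.589, -0.309, 0.133]]
side dock 0.72 [331.4, 158.0, 45.9, 39.3] [[0.464, -0.379, 0.001], [0.502, -0.291, 0.042], [0.568, -0.273, 0.052]]
side easel 0.92 [159.0, 144.4, 148.8, 122.4] [[0.567, -0.188, 0.004], [0.646, 0.032, 0.07], [0.764, 0.14, 0.108]]
side glue_bottle 0.69 [306.3, 117.0, 19.4, 42.8] [[0.659, -0.518, -0.001], [0.677, -0.369, 0.058], [0.776, -0.356, 0.128]]
side drawer_pull 0.95 [299.7, 268.7, 30.0, 37.8] [[0.367, 0.019, 0.001], [0.377, 0.075, 0.005], [0.386, 0.122, 0.026]]
side brush 0.59 [322.8, 212.1, 64.6, 51.2] [[0.308, -0.14, -0.001], [0.376, -0.104, 0.016], [0.494, -0.073, 0.021]]
0.8 [ 0.2937 -0.5799  0.2313] [0.96 0.56 0.08] 0.0853
```

View pics/top0.png

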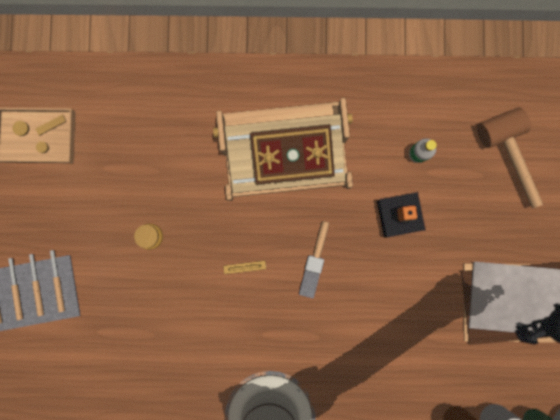

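View pics/side0.png

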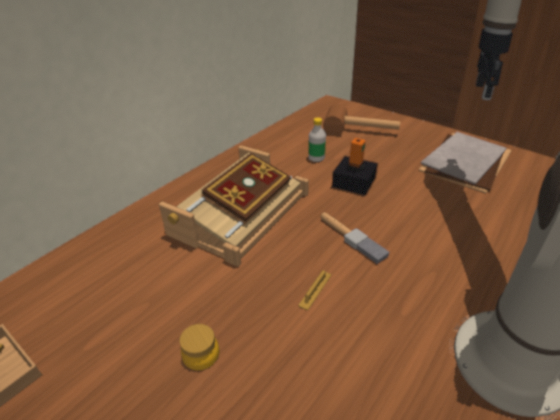

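Run:
```python
from h import *
def rect(p):
    r=cv2.minAreaRect((p*1000).astype(np.float32)); return np.round(r[0],1),np.round(r[1],1),round(r[2],1)
for n in('top','side'):
    z=np.load(n+'0.npz'); im,d=z['im'],z['d']; W=cloud(n,d)
    x,y,h=W[...,0],W[...,1],W[...,2]
    m=(abs(x-.52)<.08)&(abs(y+.325)<.08)&(h>.044)&(h<.058)
    print(n,'dock top z',np.median(h[m]),rect(W[m][:,:2]))
    m=(abs(x-.52)<.06)&(abs(y+.325)<.06)&(h>.118)
    print(n,'meter top',m.sum(),np.median(h[m]),rect(W[m][:,:2]),W[m].mean(0))
    m=(x>.59)&(x<.78)&(y>-.16)&(y<.11)&(h>.03)
    hsv=cv2.cvtColor(im,cv2.COLOR_BGR2HSV)
    c=(293,155) if n=='top' else (249,183)
    v,u=np.mgrid[0:420,0:560]
    dot=(abs(u-c[0])<10)&(abs(v-c[1])<10)&(hsv[...,1]<70)&(hsv[...,2]>130)
    print(n,'dot',dot.sum(),u[dot].mean(),v[dot].mean(),np.round(np.nanmean(W[dot],0),4),np.nanstd(W[dot][:,2]))
    C=np.nanmedian(W[dot],0)
    # plane: dark pixels near dot (jig face), robust
    near=(np.linalg.norm(W-C,axis=2)<.095)&(hsv[...,2]<110)&(hsv[...,2]>0)
    P=W[near]; 
    for _ in range(8):
        A=np.c_[P[:,:2],np.ones(len(P))]; co,*_=np.linalg.lstsq(A,P[:,2],rcond=None); r=A@co-P[:,2]; P=P[abs(r)<max(2*r.std(),.0015)]
    nn=np.array([-co[0],-co[1],1]);nn/=np.linalg.norm(nn)
    print('plane',len(P),r.std(),'n',np.round(nn,4),'tilt',np.arccos(nn[2]),'az',np.degrees(np.arctan2(nn[1],nn[0])),'z at dot',co@[C[0],C[1],1])
    print('extent',rect(P[:,:2]))
    b={'top':im[80:250,200:450],'side':im[110:290,140:390]}[n]; cv2.imwrite(f'pics/crop_{n}.png',cv2.resize(b,None,fx=3,fy=3,interpolation=cv2.INTER_CUBIC))
```

```text
top dock top z 0.04970822317888711 (array([ 522.8, -328.8]), array([ 99.9, 102.1]), 11.6)
top meter top 191 0.13081694021971357 (array([ 522.2, -329.2]), array([31.3, 34.8]), 2.1) [ 0.52219683 -0.32713777  0.13053248]
top dot 89 292.4943820224719 154.56179775280899 [ 0.6637 -0.0482  0.0937] 0.0032731819209707077
plane 1888 0.0022674022801996503 n [-0.2822 -0.0371  0.9586] tilt 0.28864696378415744 az -172.5050365268953 z at dot 0.09253376531975957
extent (array([663.8, -42.6]), array([123.8, 180.1]), 6.8)
side dock top z 0.0499900006942305 (array([ 520.5, -330.1]), array([101.9, 105. ]), 10.9)
side meter top 125 0.1304571264852512 (array([ 519.7, -330.7]), array([32.4, 35.5]), 8.5) [ 0.51759558 -0.32473002  0.12834871]
side dot 64 248.28125 181.578125 [ 0.6627 -0.0503  0.0935] 0.002105442200915987
plane 1212 0.0009322294267451939 n [-0.2826 -0.032   0.9587] tilt 0.2883432263746571 az -173.52885160666256 z at dot 0.09222972418792416
extent (array([660.1, -45.8]), array([121.1, 178.9]), 6.5)
```

View pics/crop_top.png

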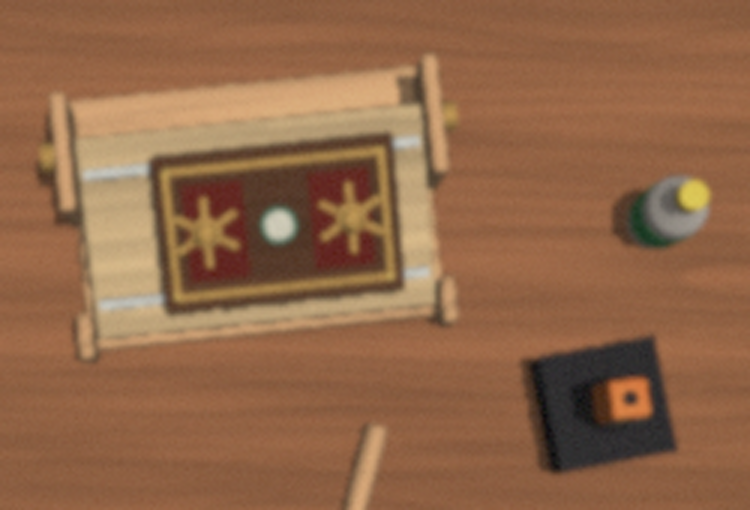

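The top crop shows the drawer front turned about 7°, with the dot at (278,225) of the crop. The meter stands in the dock at (630,398), nearly square to the easel. The dot is at about (0.663, -0.049, 0.092) and the tilt is 0.288 rad. The dock is at about (0.5215, -0.3295), and its height matches.

```bash
python3 -m jog '0.0285 0.0313 0 -0.0432;0.0285 0.0313 0 -0.0432;0.0285 0.0313 0 -0.0432;0.0285 0.0313 0 -0.0432;0.0285 0.0313 0 -0.0432;0.0285 0.0313 0 -0.0432;0.0285 0.0313 0 -0.0432;0.0285 0.0313 0 -0.0432' 0.08 20; python3 -c "
from h import *
s=st();R=np.array(s['tcp_rot']);print(np.degrees(np.arctan2(R[1,1],R[0,1])),R[:,2])"
```

```text
time_s: 1.8
position: [0.5226, -0.3285, 0.2315]
tcp_rot: [[0.993, 0.121, 0.0], [0.121, -0.993, -0.0], [0.0, 0.0, -1.0]]
force: [0.2, -0.5, 0.9]
width: 0.0801
1.8 [ 0.5226 -0.3285  0.2315] [ 0.19 -0.52  0.86] 0.0801
-83.02902903025051 [ 2.52108362e-04 -3.21311576e-04 -9.99999917e-01]
```

```bash
python3 -m jog '-0.001 -0.001 -0.025 0;0 0 -0.025 0;0 0 -0.025 0;0 0 -0.025 0;0 0 -0.025 0;0 0 -0.02 0;0 0 -0.005 0;0 0 0 0' 0.06; python3 -m jog '0 0 0 0;0 0 0 0;0 0 0 0;0 0 0 0;0 0 0 0;0 0 0 0;0 0 0 0;0 0 0 0' 0.0 20
```

```text
time_s: 2.8
position: [0.5209, -0.3305, 0.0814]
tcp_rot: [[0.992, 0.123, 0.0], [0.123, -0.992, 0.0], [0.0, -0.0, -1.0]]
force: [-0.0, -0.9, 0.2]
width: 0.0599
time_s: 3.8
position: [0.5215, -0.3308, 0.0824]
tcp_rot: [[0.992, 0.123, 0.002], [0.123, -0.992, -0.001], [0.001, 0.001, -1.0]]
force: [-0.4, 0.2, 6.0]
width: 0.0318
```

```bash
python3 -m jog '0 0 0.005 0;0 0 0.005 0;0 0 0 0;-0.003 -0.0004 0 0;-0.003 -0.0004 0 0;-0.003 -0.0004 0 0;-0.003 -0.0004 0 0;0 0 0 0'; python3 -m jog '-0.0025 -0.0003 0 0;-0.0025 -0.0003 0 0;-0.0025 -0.0003 0 0;-0.0025 -0.0003 0 0;0 0 0 0;0 0 0 0;0 0 0 0;0 0 0 0'
python3 - <<'E'
from h import *
im,d=robot.get_image('side'); np.savez('side1.npz',im=im,d=d)
cv2.imwrite('pics/side1.png',cv2.resize(im[60:220,270:450],None,fx=4,fy=4,interpolation=cv2.INTER_CUBIC))
st()
E
```

```text
time_s: 4.8
position: [0.5092, -0.3318, 0.0917]
tcp_rot: [[0.992, 0.123, 0.001], [0.123, -0.992, 0.0], [0.001, 0.0, -1.0]]
force: [4.0, 2.1, -1.1]
width: 0.0318
time_s: 5.8
position: [0.4983, -0.3335, 0.0911]
tcp_rot: [[0.992, 0.123, -0.001], [0.123, -0.992, -0.0], [-0.001, -0.0, -1.0]]
force: [2.7, 1.7, -0.6]
width: 0.0315
5.85 [ 0.4983 -0.3334  0.0911] [ 2.11  1.93 -0.65] 0.0321
```

View pics/side1.png

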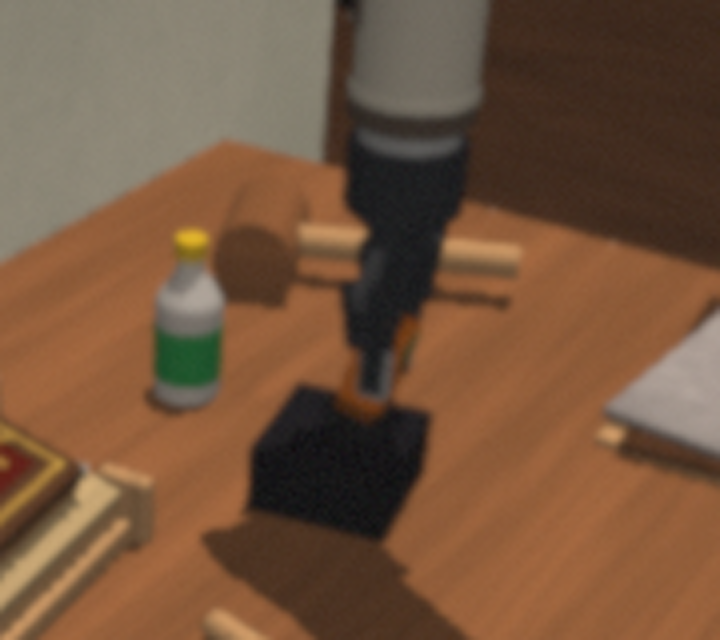

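```bash
python3 -m jog '-0.003 -0.0004 0.02 0;-0.003 -0.0004 0.02 0;0 0 0.025 0;0.01 0.02 0.03 0;0.015 0.035 0.03 0;0.02 0.045 0.0 0;0.02 0.045 0 0;0.02 0.045 0 0' - 35; python3 -m jog '0.02 0.04 0 0;0.015 0.03 0 0;0.01 0.015 0 0;0.002 0.005 0 0;0 0 0 0;0 0 0 0;0 0 0 0;0 0 0 0'
cat > tilt.py <<'E'
from h import *
import sys
s=st(); P=np.array(s['position']); 
for n in('side','top'):
    im,d=robot.get_image(n); np.savez(f'{n}_{sys.argv[1]}.npz',im=im,d=d); W=cloud(n,d)
    hsv=cv2.cvtColor(im,cv2.COLOR_BGR2HSV)
    near=(np.linalg.norm(W-(P+[0,0,.01]),axis=2)<.1)
    o=near&(hsv[...,0]<14)&(hsv[...,1]>130)&(W[...,2]<P[2]+.08)
    R=np.array(s['tcp_rot']); L=(W-P)@R   # tool coordinates
    print(n,o.sum(),np.round(np.percentile(L[o],[2,50,98],axis=0),3).tolist())
    np.save(f'{n}_{sys.argv[1]}_L.npy',L[o])
    c=proj(n,P)[0].astype(int); cr=im[max(c[1]-60,0):c[1]+60,c[0]-80:c[0]+80]
    cv2.imwrite(f'pics/{n}_{sys.argv[1]}.png',cv2.resize(cr,None,fx=5,fy=5,interpolation=cv2.INTER_CUBIC))
E
python3 tilt.py a
```

```text
time_s: 6.85
position: [0.5774, -0.1439, 0.218]
tcp_rot: [[0.993, 0.121, 0.0], [0.121, -0.993, -0.002], [-0.0, 0.002, -1.0]]
force: [0.4, -0.4, -2.3]
width: 0.0315
time_s: 7.85
position: [0.6245, -0.0548, 0.2163]
tcp_rot: [[0.993, 0.122, -0.0], [0.122, -0.993, -0.0], [-0.0, 0.0, -1.0]]
force: [-1.0, 0.3, -2.4]
width: 0.0315
7.85 [ 0.6245 -0.0548  0.2163] [-1.03  0.29 -2.45] 0.0315
side 295 [[-0.019, -0.026, -0.052], [-0.007, -0.01, -0.002], [0.025, 0.016, 0.022]]
top 1 [[-0.013, -0.052, -0.065], [-0.013, -0.052, -0.065], [-0.013, -0.052, -0.065]]
```

View pics/side_a.png

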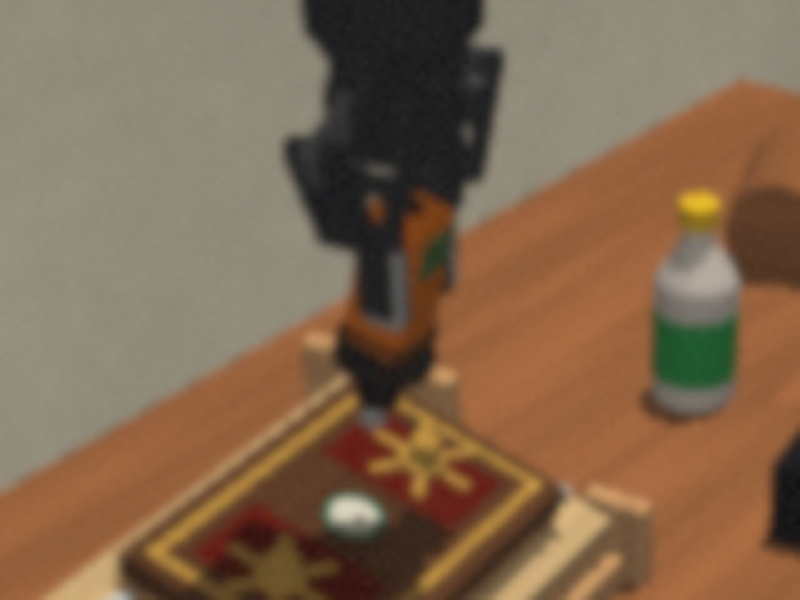

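```bash
cat > fit.py <<'E'
from h import *
import sys
from scipy.optimize import least_squares
tag=sys.argv[1]; th0=float(sys.argv[2])
def sdf(p,q):
    th,a,b,y0,x1=p
    up=np.array([-np.sin(th),0,-np.cos(th)]); ex=np.array([np.cos(th),0,-np.sin(th)])
    o=np.array([x1,y0,-.019])-b*up   # meter origin: b below grasp
    r=q-o; z=r@up; x=r@ex; y=r[:,1]
    def ext(dd,dz): return np.hypot(np.maximum(dd,0),np.maximum(dz,0))+np.minimum(np.maximum(dd,dz),0)
    box=np.stack([abs(x)-.016,abs(y)-.016],-1); dxy=np.linalg.norm(np.maximum(box,0),axis=1)+np.minimum(box.max(1),0)
    rad=np.hypot(x,y); cyl=lambda R,lo,hi: ext(rad-R,abs(z-(lo+hi)/2)-(hi-lo)/2)
    return np.min([ext(dxy,abs(z-.045)-.037),cyl(.024,0,.008),cyl(.011,-.022,0),cyl(.006,-.038,-.022)],axis=0)
n='side'; z=np.load(f'{n}_{tag}.npz'); W=cloud(n,z['d']); s=robot.read_state()
P=np.array(s['position']);R=np.array(s['tcp_rot']); L=(W-P)@R
hsv=cv2.cvtColor(z['im'],cv2.COLOR_BGR2HSV)
org=(hsv[...,0]<14)&(hsv[...,1]>130)
bx=(abs(L[...,0])<.06)&(abs(L[...,1])<.03)
m=bx&((org&(L[...,2]>-.06)&(L[...,2]<.03))|((L[...,2]>.008)&(L[...,2]<.078)))
Q=L[m]
p=np.array([th0,0,.051,0,0])
for k in range(3):
    sol=least_squares(lambda p:np.r_[sdf(p,Q),.02*(p[2]-.051),.02*p[1]],p,loss='soft_l1',f_scale=.0015); p=sol.x
    d=sdf(p,Q); Q=Q[abs(d)<.005]
print('tilt %.4f  b %.4f  y0 %.4f  x1 %.4f'%(p[0],p[2],p[3],p[4]),len(Q),'rms',np.sqrt(np.mean(d**2)))
J=sol.jac[:-2][:, [0,2,3,4]]; print('sd',np.sqrt(np.diag(np.linalg.inv(J.T@J)))*.0015)
for t in np.arange(p[0]-.12,p[0]+.13,.04):
    s2=least_squares(lambda v:sdf([t,0,*v],Q),p[2:],loss='soft_l1',f_scale=.0015); print(round(t,3),round(s2.cost*1e6,2),end=' | ')
print()
up=np.array([-np.sin(p[0]),0,-np.cos(p[0])]); tip=np.array([p[4],p[3],-.019])-(p[2]+.038)*up
print('axis world',R@up,'tip rel TCP world',R@tip,'tip world',P+R@tip)
E
python3 fit.py a 0.29
```

```text
tilt 0.2314  b 0.0514  y0 0.0014  x1 0.0033 455 rms 0.0010612967261742824
sd [0.00479293 0.00016194 0.00014645 0.00018183]
0.111 586.99 | 0.151 404.29 | 0.191 261.27 | 0.231 200.02 | 0.271 249.48 | 0.311 354.25 | 0.351 494.36 | 
axis world [-0.22757255 -0.02801421  0.97335807] tip rel TCP world [ 0.02377304  0.00156202 -0.06802887] tip world [ 0.64840146 -0.05278398  0.14829239]
```

```bash
python3 -m jog '-0.017 -0.035 0 0;-0.02 -0.045 0 0;-0.02 -0.045 0 0;-0.02 -0.045 0 0;-0.02 -0.045 0 0;-0.02 -0.04 -0.02 0;-0.015 -0.025 -0.03 0;0 0 -0.01 0' ; python3 -m jog '0 0 -0.025 0;0.003 0.0004 -0.02 0;0.003 0.0004 -0.02 0;0 0 0 0;-0.002 -0.0003 0 0;-0.002 -0.0002 0 0;0 0 0 0;0 0 0 0' - 20
```

```text
time_s: 8.95
position: [0.4891, -0.337, 0.1541]
tcp_rot: [[0.993, 0.117, -0.004], [0.117, -0.993, 0.0], [-0.004, -0.001, -1.0]]
force: [0.4, 0.5, -2.6]
width: 0.0314
time_s: 9.95
position: [0.4972, -0.3336, 0.0928]
tcp_rot: [[0.992, 0.124, 0.005], [0.124, -0.992, -0.001], [0.005, 0.002, -1.0]]
force: [4.7, 1.4, -3.6]
width: 0.0316
```

```bash
python3 -m jog '-0.0015 -0.0002 0 0;-0.001 -0.0001 0 0;0 0 0 0;0 0 0 0;0 0 0 0;0 0 0 0;0 0 0 0;0 0 0 0' - 20
```

```text
time_s: 10.95
position: [0.4957, -0.3338, 0.0933]
tcp_rot: [[0.992, 0.124, 0.007], [0.124, -0.992, -0.001], [0.006, 0.002, -1.0]]
force: [5.8, 1.5, -4.2]
width: 0.0317
```

```bash
python3 -m jog '-0.002 -0.0002 0 0;-0.001 -0.0001 0 0;0 0 0 0;0 0 0 0;0 0 0 0;0 0 0 0;0 0 0 0;0 0 0 0' - 20
python3 - <<'E'
from h import *
im,d=robot.get_image('side'); np.savez('side_c.npz',im=im,d=d); s=st()
E
sed -i 's/>.008)&(L\[...,2\]<.078/>.008)\&(L[...,2]<float(sys.argv[3])/' fit.py; python3 fit.py c 0.27 0.025
```

```text
time_s: 11.95
position: [0.4925, -0.3342, 0.0933]
tcp_rot: [[0.992, 0.124, 0.006], [0.124, -0.992, -0.002], [0.006, 0.002, -1.0]]
force: [6.2, 1.0, -2.4]
width: 0.0319
12.0 [ 0.4924 -0.3342  0.0933] [ 5.89  1.22 -3.19] 0.0317
tilt 0.3373  b 0.0519  y0 0.0019  x1 0.0018 198 rms 0.001491801591098898
sd [0.01839884 0.00033009 0.00018428 0.00064824]
0.217 174.19 | 0.257 144.64 | 0.297 141.98 | 0.337 149.17 | 0.377 154.13 | 0.417 168.33 | 0.457 186.23 | 
axis world [-0.33432579 -0.03958553  0.94162586] tip rel TCP world [ 0.03200511  0.00193059 -0.06564733] tip world [ 0.5244382  -0.33231704  0.02761884]
```

```bash
python3 -m jog '-0.003 -0.0004 0.02 0;-0.003 -0.0004 0.02 0;0 0 0.025 0;0.01 0.02 0.03 0;0.015 0.035 0.03 0;0.02 0.045 0.0 0;0.02 0.045 0 0;0.02 0.045 0 0' - 35; python3 -m jog '0.02 0.04 0 0;0.015 0.03 0 0;0.012 0.015 0 0;0.006 0.005 0 0;0 0 0 0;0 0 0 0;0 0 0 0;0 0 0 0'; python3 tilt.py d; python3 fit.py d 0.29 0.078
```

```text
time_s: 13.0
position: [0.5681, -0.1449, 0.2179]
tcp_rot: [[0.993, 0.121, 0.001], [0.121, -0.993, -0.002], [0.0, 0.002, -1.0]]
force: [0.5, -0.1, -2.0]
width: 0.0317
time_s: 14.0
position: [0.621, -0.0559, 0.2163]
tcp_rot: [[0.993, 0.122, -0.0], [0.122, -0.993, -0.0], [-0.0, 0.0, -1.0]]
force: [0.1, -0.3, -2.2]
width: 0.0317
14.0 [ 0.621  -0.0559  0.2163] [ 0.12 -0.28 -2.16] 0.0317
side 282 [[-0.019, -0.027, -0.055], [-0.005, -0.012, -0.004], [0.027, 0.017, 0.022]]
tilt 0.3048  b 0.0514  y0 0.0016  x1 0.0037 435 rms 0.0010468094826473148
sd [0.00526925 0.00017215 0.00013965 0.00021828]
0.185 530.6 | 0.225 364.43 | 0.265 238.97 | 0.305 187.42 | 0.345 232.99 | 0.385 321.26 | 0.425 440.35 | 
axis world [-0.29780938 -0.03664218  0.95392186] tip rel TCP world [ 0.03055012  0.00212575 -0.06630019] tip world [ 0.65163739 -0.05338782  0.15002034]Traceback (most recent call last):
  File "tilt.py", line 10, in <module>
    print(n,o.sum(),np.round(np.percentile(L[o],[2,50,98],axis=0),3).tolist())
                             ~~~~~~~~~~~~~^^^^^^^^^^^^^^^^^^^^^^^
    return _quantile_unchecked(
        a, q, axis, out, overwrite_input, method, keepdims, weights)
    return _ureduce(a,
                    func=_quantile_ureduce_func,
    ...<5 lines>...
                    overwrite_input=overwrite_input,
                    method=method)
    r = func(a, **kwargs)
    result = _quantile(arr,
                       quantiles=q,
    ...<2 lines>...
                       out=out,
                       weights=wgt)
    slices_having_nans = np.isnan(arr[-1, ...])
                                  ~~~^^^^^^^^^
IndexError: index -1 is out of bounds for axis 0 with size 0
```

Run:
```python
from h import *
from scipy import ndimage
N=np.array([-.2824,-.034,.9587])
for n,f,c in(('side','side0',(249,183)),('side','side_d',(249,183)),('top','top0',(293,155))):
    z=np.load(f+'.npz'); im,d=z['im'],z['d']; W=cloud(n,d); g=cv2.cvtColor(im,cv2.COLOR_BGR2GRAY).astype(float)
    b=g[c[1]-9:c[1]+9,c[0]-11:c[0]+11]; 
    for th in(110,150):
        l,k=ndimage.label(b>th); i=np.argmax(np.bincount(l.ravel())[1:])+1; v,u=ndimage.center_of_mass(l==i); u+=c[0]-11;v+=c[1]-9
        K,D,R,t=cam(n); ray=np.r_[cv2.undistortPoints(np.array([[[u,v]]]),K,D)[0,0],1]
        m=l==i; sub=W[c[1]-9:c[1]+9,c[0]-11:c[0]+11]
        C=-R.T@t; r=R.T@ray
        p0=np.nanmedian(sub[m],0); X=C+r*((N@(p0-C))/(N@r)); print(f,th,m.sum(),round(u,1),round(v,1),np.round(X,4), 'depthz',np.nanmedian(W[int(round(v)),int(round(u))],0)[()] if 0 else '')
```

```text
side0 110 72 248.3 181.5 [ 0.663  -0.0505  0.0935] depthz 
side0 150 46 248.0 181.5 [ 0.6633 -0.0499  0.0937] depthz 
side_d 110 57 247.9 180.7 [ 0.6652 -0.0519  0.0942] depthz 
side_d 150 35 248.0 180.5 [ 0.6656 -0.0524  0.0944] depthz 
top0 110 109 292.5 154.6 [ 0.6637 -0.0483  0.0941] depthz 
top0 150 77 292.4 154.6 [ 0.6636 -0.0481  0.0938] depthz
```

```bash
python3 -m jog '0.001 0.0004 -0.006 0;0.002 0.0007 -0.01 0;0.002 0.0007 -0.01 0;0.002 0.0006 -0.01 0;0.001 0.0004 -0.006 0;0 0 -0.003 0;0 0 0 0;0 0 0 0' - 35; python3 tilt.py e 2>/dev/null; python3 fit.py e 0.29 0.07
```

```text
time_s: 15.1
position: [0.6295, -0.0524, 0.1717]
tcp_rot: [[0.992, 0.123, 0.001], [0.123, -0.992, -0.0], [0.001, 0.0, -1.0]]
force: [0.6, 0.6, -2.7]
width: 0.0315
15.1 [ 0.6295 -0.0524  0.1717] [ 0.58  0.55 -2.68] 0.0315
side 382 [[-0.019, -0.03, -0.056], [0.001, -0.012, 0.006], [0.052, 0.03, 0.088]]
top 1 [[-0.012, -0.046, -0.049], [-0.012, -0.046, -0.049], [-0.012, -0.046, -0.049]]
tilt 0.3006  b 0.0511  y0 0.0012  x1 0.0039 408 rms 0.0011032010661679867
sd [0.00506912 0.000175   0.0001461  0.00020223]
0.181 531.61 | 0.221 372.59 | 0.261 239.86 | 0.301 185.39 | 0.341 234.06 | 0.381 321.8 | 0.421 436.77 | 
axis world [-0.29459174 -0.03620133  0.95493726] tip rel TCP world [ 0.03023097  0.00253066 -0.06609907] tip world [ 0.65966467 -0.04988648  0.10563738]
```

View pics/side_e.png

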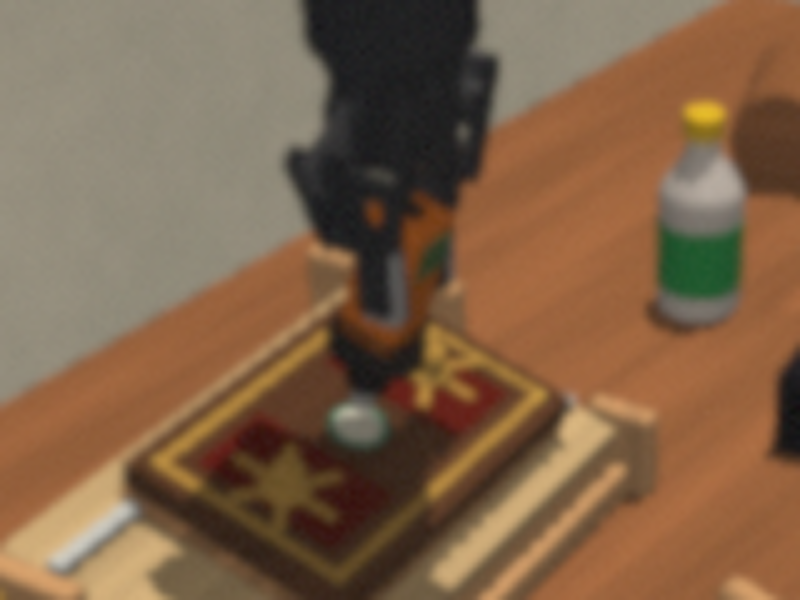

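```bash
python3 -m jog '0.0006 -0.0001 -0.002 0;0.0006 0 -0.002 0;0.0006 0 -0.002 0;0.0006 0 -0.002 0;0.0006 0 -0.002 0;0 0 0 0;0 0 0 0;0 0 0 0' - 40; python3 -c "
from h import *
for i in range(2): st(); robot.get_image('top')"; python3 -m jog '0.0003 0 -0.001 0;0 0 0 0;0.0003 0 -0.001 0;0 0 0 0;0 0 0 0;0 0 0 0;0 0 0 0;0 0 0 0'; python3 -c "
from h import *
for i in range(2): st(); robot.get_image('top')"
```

```text
time_s: 16.2
position: [0.6323, -0.0525, 0.1614]
tcp_rot: [[0.992, 0.123, 0.0], [0.123, -0.992, -0.0], [0.0, 0.0, -1.0]]
force: [0.0, 0.3, -1.7]
width: 0.0318
16.2 [ 0.6323 -0.0525  0.1614] [ 0.04  0.26 -1.69] 0.0318
16.25 [ 0.6323 -0.0525  0.1614] [-0.24  0.68 -2.66] 0.0316
time_s: 17.3
position: [0.6328, -0.0525, 0.1593]
tcp_rot: [[0.992, 0.123, 0.0], [0.123, -0.992, -0.0], [0.0, 0.0, -1.0]]
force: [-0.1, -0.5, -1.4]
width: 0.0318
17.3 [ 0.6328 -0.0525  0.1593] [-0.09 -0.49 -1.39] 0.0318
17.35 [ 0.6328 -0.0524  0.1593] [ 0.5   0.25 -2.94] 0.0315
```

```bash
cat > f.py <<'E'
from h import *
N=np.array([-.2824,-.034,.9587]); A=[]
for i in range(4): s=robot.read_state(); A.append(s['force']); robot.get_image('side')
print(s['time_s'],np.round(s['position'],4),'F',np.round(np.mean(A,0),2),'Fn',round(float(np.mean(A,0)@N),2),'s from e',round(float((np.array([.6295,-.0524,.1717])-s['position'])@N)*1000,2))
E
python3 -m jog '0.0003 0 -0.001 0;0.0003 0 -0.001 0;0 0 0 0;0 0 0 0;0 0 0 0;0 0 0 0;0 0 0 0;0 0 0 0' >/dev/null; python3 f.py
python3 -m jog '0.0003 0 -0.001 0;0.0003 0 -0.001 0;0 0 0 0;0 0 0 0;0 0 0 0;0 0 0 0;0 0 0 0;0 0 0 0' >/dev/null; python3 f.py
```

```text
18.55 [ 0.6335 -0.0524  0.1573] F [-0.76  0.43  0.3 ] Fn 0.49 s from e 14.89
19.75 [ 0.6341 -0.0525  0.1554] F [-0.8   0.57  2.14] Fn 2.26 s from e 16.96
```

```bash
python3 -m jog '0.0001 0 -0.0005 0;0 0 0 0;0 0 0 0;0 0 0 0;0 0 0 0;0 0 0 0;0 0 0 0;0 0 0 0' >/dev/null; python3 f.py; python3 tilt.py p 2>/dev/null; python3 fit.py p 0.29 0.03 | head -1
```

```text
20.95 [ 0.6342 -0.0524  0.1548] F [0.06 1.21 2.58] Fn 2.41 s from e 17.48
21.0 [ 0.6342 -0.0524  0.1548] [-0.41  0.24  3.89] 0.0316
side 903 [[-0.031, -0.052, -0.052], [0.005, -0.013, 0.057], [0.069, 0.053, 0.08]]
top 34 [[-0.012, -0.061, 0.018], [-0.003, -0.05, 0.07], [0.019, -0.04, 0.076]]
tilt 0.2897  b 0.0512  y0 0.0012  x1 0.0040 325 rms 0.0011166204927509022
```

View pics/side_p.png

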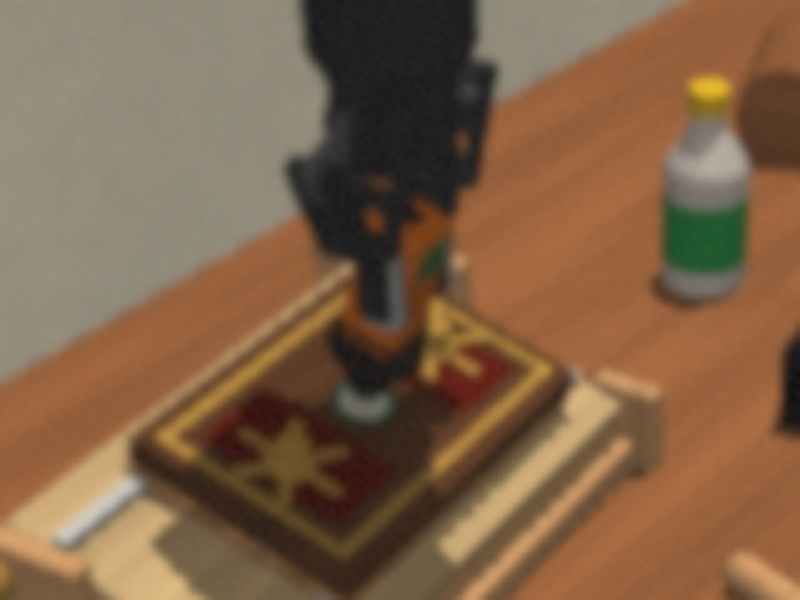

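```bash
python3 -m jog '0 0 0 0;0 0 0 0;0 0 0 0;0 0 0 0;0 0 0 0;0 0 0 0;0 0 0 0;0 0 0 0' >/dev/null; python3 f.py;  python3 -m jog '0 0 0 0;0 0 0 0;0 0 0 0;0 0 0 0;0 0 0 0;0 0 0 0;0 0 0 0;0 0 0 0'
```

```text
22.25 [ 0.6341 -0.0524  0.1548] F [-0.4   0.99  2.96] Fn 2.92 s from e 17.5
time_s: 23.3
position: [0.6341, -0.0525, 0.1548]
tcp_rot: [[0.992, 0.123, 0.0], [0.123, -0.992, -0.0], [0.0, 0.0, -1.0]]
force: [-0.4, 1.1, 3.5]
width: 0.0316
```

```bash
python3 -m jog '-0.0015 -0.0002 0.005 0;-0.003 -0.0004 0.01 0;-0.003 -0.0004 0.01 0;-0.01 -0.02 0.02 0;-0.015 -0.035 0.018 0;-0.02 -0.045 0 0;-0.02 -0.045 0 0;-0.02 -0.045 0 0' >/dev/null; python3 -m jog '-0.02 -0.04 0 0;-0.018 -0.032 0 0;-0.01 -0.014 -0.02 0;-0.002 -0.0035 -0.02 0;0 0 -0.02 0;0 0 -0.018 0;0 0 0 0;0 0 0 0'; python3 tilt.py q 2>/dev/null; python3 fit.py q 0.29 0.07
```

```text
time_s: 25.3
position: [0.4925, -0.3325, 0.1401]
tcp_rot: [[0.992, 0.124, 0.001], [0.124, -0.992, -0.0], [0.001, 0.0, -1.0]]
force: [-0.9, -0.4, -2.1]
width: 0.0314
25.3 [ 0.4925 -0.3325  0.1401] [-0.91 -0.4  -2.1 ] 0.0314
side 210 [[-0.019, -0.047, -0.056], [0.008, -0.013, 0.002], [0.036, 0.019, 0.045]]
top 45 [[0.01, -0.023, -0.07], [0.023, -0.014, -0.006], [0.032, 0.0, 0.011]]
tilt 0.3121  b 0.0517  y0 0.0012  x1 0.0033 292 rms 0.00146847251789696
sd [0.00826994 0.0002471  0.0001626  0.00041395]
0.192 400.31 | 0.232 306.85 | 0.272 244.39 | 0.312 226.0 | 0.352 239.58 | 0.392 273.65 | 0.432 329.71 | 
axis world [-0.3061165  -0.03709663  0.95127101] tip rel TCP world [ 0.03080625  0.00257041 -0.06629279] tip world [ 0.52331794 -0.3304497   0.07438555]
```

```bash
python3 -m jog '0 0 -0.01 0;0 0 -0.01 0;0.001 0 -0.01 0;0.001 0 -0.01 0;0 0 -0.006 0;0 0 0 0;0 0 0 0;0 0 0 0'; python3 -m jog '0.0035 0.0004 0 0;0.0035 0.0004 0 0;0.0035 0.0004 0 0;0.0035 0.0004 0 0;0.0035 0.0004 0 0;0.0035 0.0004 0 0;0 0 0 0;0 0 0 0' - 20
```

```text
time_s: 26.4
position: [0.4939, -0.3331, 0.0942]
tcp_rot: [[0.992, 0.123, 0.001], [0.123, -0.992, -0.0], [0.001, 0.001, -1.0]]
force: [0.7, 0.4, -2.0]
width: 0.0313
time_s: 27.4
position: [0.5122, -0.3313, 0.093]
tcp_rot: [[0.993, 0.122, -0.005], [0.122, -0.993, 0.0], [-0.004, -0.001, -1.0]]
force: [-4.4, -2.2, -2.2]
width: 0.0318
```

```bash
python3 -m jog '0.003 0.0004 0 0;0.003 0.0004 0 0;0.003 0.0004 0 0;0.002 0.0002 0 0;0 0 0 0;0 0 0 0;0 0 0 0;0 0 0 0' - 20;  python3 tilt.py r 2>/dev/null; python3 fit.py r 0.05 0.025
```

```text
time_s: 28.4
position: [0.5234, -0.3299, 0.0932]
tcp_rot: [[0.993, 0.122, -0.004], [0.122, -0.993, -0.0], [-0.004, -0.0, -1.0]]
force: [-4.7, -0.4, -1.3]
width: 0.0317
28.4 [ 0.5234 -0.3299  0.0932] [-4.65 -0.4  -1.29] 0.0317
side 223 [[-0.031, -0.052, -0.062], [-0.012, -0.012, 0.008], [0.048, 0.052, 0.047]]
top 4 [[0.046, -0.032, 0.04], [0.047, -0.025, 0.045], [0.048, -0.018, 0.048]]
tilt 0.0055  b 0.0512  y0 0.0019  x1 0.0009 191 rms 0.0013260531167834369
sd [0.01016999 0.0003345  0.00021799 0.00025689]
-0.114 254.56 | -0.074 186.53 | -0.034 136.17 | 0.006 120.9 | 0.046 126.84 | 0.086 140.58 | 0.126 165.99 | 
axis world [-1.53844129e-03 -5.03099505e-04  9.99998690e-01] tip rel TCP world [ 0.00136499 -0.00174191 -0.07019292] tip world [ 0.52483115 -0.33165839  0.02299749]
```

View pics/side_r.png

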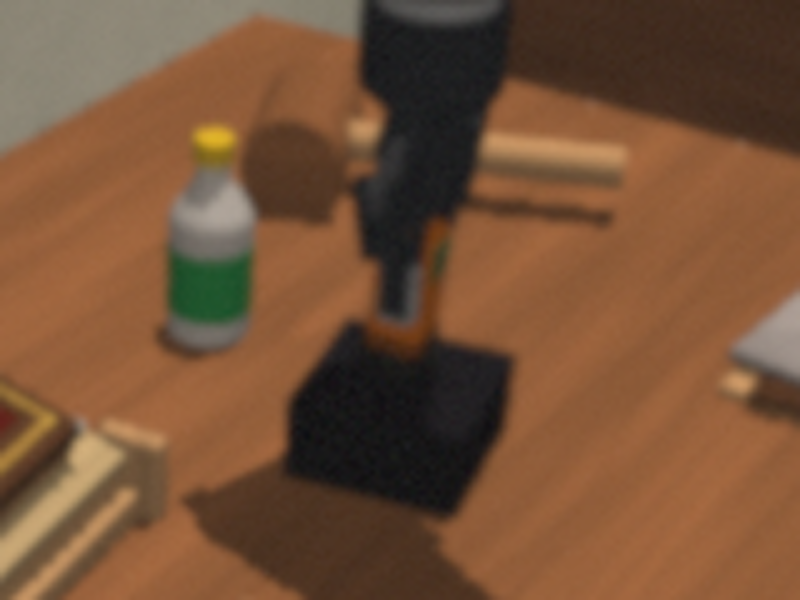

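```bash
python3 -m jog '-0.003 -0.0004 0 0;0 0 -0.003 0;0 0 -0.003 0;0 0 -0.003 0;0 0 -0.0015 0;0 0 -0.0005 0;0 0 0 0;0 0 0 0' - 20; python3 -c "
from h import *
for i in range(3): st(); robot.get_image('side')"
```

```text
time_s: 29.5
position: [0.5229, -0.3294, 0.0835]
tcp_rot: [[0.992, 0.123, 0.0], [0.123, -0.992, -0.0], [0.0, 0.0, -1.0]]
force: [-4.0, 0.9, 5.4]
width: 0.0314
29.5 [ 0.5229 -0.3294  0.0835] [-4.02  0.88  5.4 ] 0.0314
29.55 [ 0.5229 -0.3293  0.0835] [-3.29  1.25  6.12] 0.0312
29.6 [ 0.5229 -0.3293  0.0835] [-3.54  0.84  4.98] 0.0312
```

```bash
python3 -m jog '0 0 0.001 0;0 0 0 0;0 0 0 0;0 0 0 0;0 0 0 0;0 0 0 0;0 0 0 0;0 0 0 0' 0.06; python3 -m jog '0 0 0.01 0;0 0 0.02 0;0 0 0.03 0;0 0 0.03 0;0 0 0.03 0;-0.03 -0.01 0.02 0;-0.04 -0.02 0 0;-0.04 -0.02 0 0' 0.06; python3 -m jog '-0.04 -0.02 0 0;-0.04 -0.02 0 0;0 0 0 0;0 0 0 0;0 0 0 0;0 0 0 0;0 0 0 0;0 0 0 0'
python3 - <<'E'
from h import *
st()
for n in('top','side'):
    im,d=robot.get_image(n); W=cloud(n,d); x,y,h=W[...,0],W[...,1],W[...,2]
    m=(abs(x-.522)<.05)&(abs(y+.329)<.05)&(h>.118)&(h<.145)
    print(n,'meter top',m.sum(),np.round(np.percentile(W[m],[5,50,95],axis=0),4).tolist())
    for l in ('easel','wax_tin','glue_bottle','drawer_pull','brush'):
        for q in robot.outline_of(n,l)[:1]:
            w=W[q['mask']]; print(n,l,np.round(np.nanmedian(w,0),3))
    if n=='side': cv2.imwrite('pics/end.png',cv2.resize(im[80:280,150:450],None,fx=2.6,fy=2.6,interpolation=cv2.INTER_CUBIC))
E
```

```text
time_s: 30.65
position: [0.5226, -0.3296, 0.0838]
tcp_rot: [[0.992, 0.123, 0.0], [0.123, -0.992, -0.0], [0.0, 0.0, -1.0]]
force: [0.0, -0.2, 1.1]
width: 0.0599
time_s: 31.65
position: [0.4122, -0.3802, 0.2261]
tcp_rot: [[0.992, 0.124, 0.002], [0.124, -0.992, -0.002], [0.002, 0.003, -1.0]]
force: [-0.5, -0.1, -1.0]
width: 0.0602
time_s: 32.65
position: [0.3329, -0.4193, 0.2237]
tcp_rot: [[0.992, 0.124, -0.0], [0.124, -0.992, 0.0], [-0.0, -0.0, -1.0]]
force: [0.1, -0.5, 0.4]
width: 0.0596
32.65 [ 0.3329 -0.4193  0.2237] [ 0.15 -0.46  0.36] 0.0596
top meter top 193 [[0.5128, -0.3417, 0.1232], [0.5274, -0.3263, 0.1305], [0.5404, -0.3122, 0.1358]]
top easel [ 0.681 -0.03   0.081]
top wax_tin [0.459 0.314 0.049]
top glue_bottle [ 0.68  -0.371  0.086]
top drawer_pull [0.383 0.071 0.006]
top brush [ 0.382 -0.109  0.018]
side meter top 131 [[0.5093, -0.3418, 0.1197], [0.5215, -0.3218, 0.1301], [0.5379, -0.3133, 0.1338]]
side easel [0.646 0.032 0.07 ]
side wax_tin [0.445 0.326 0.048]
side glue_bottle [ 0.675 -0.368  0.063]
side drawer_pull [0.377 0.078 0.005]
side brush [ 0.376 -0.103  0.017]
```

View pics/end.png

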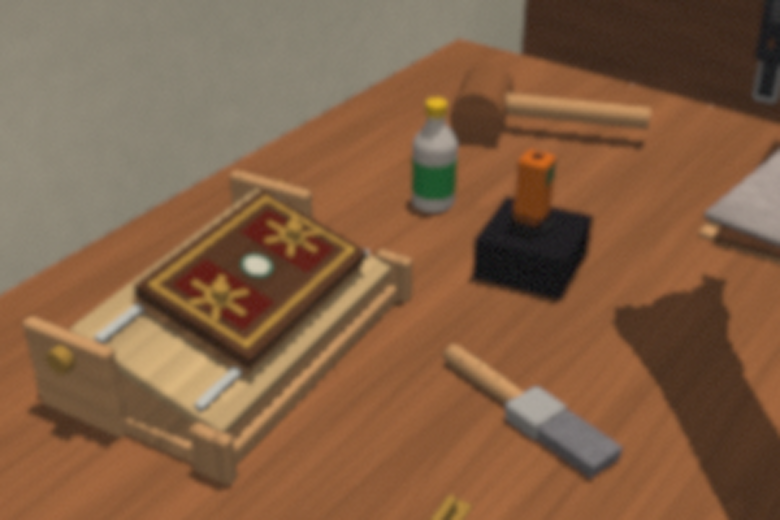

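The meter stands upright in its dock at about (535,190). Its top reads 0.1305 m, against 0.1308 m before. The other things haven't moved.

```bash
python3 -c "
from workcell import robot
print(robot.sign_off())"
```

```text
the job is handed in; nothing more can be done
None
```

The moisture reading was taken and the meter is back in its dock, upright and released. I handed the job in at about 33 s of the 54 s allowed.

- **Tilting the meter:** the tool can only point straight down. I gripped the handle lightly and leaned the meter against the rim of the dock's hole to match the slope. The first lean came out at about 0.23 rad, too little, so I went back and redid it. It then measured 0.29–0.31 rad against a face slope of 0.288, with about 0.01–0.02 rad of uncertainty. It may have been up to about 1° off square.
- **The reading:** the nose sat on the middle of the dot to within about 1–2 mm, judged by the side camera. I pressed along the face normal to about 5 N, roughly 4 mm of nose travel. It was held still for a little over 2 s. Nose travel was inferred from force and position, not read directly.
- **Return:** I stood the meter upright against the other side of the rim, lowered it until the collar touched, and let go. It sits about 5 mm off its starting position, at the edge of the play in the loose hole.
- **Last checks:** the meter's top reads 0.1305 m high, against 0.1308 m before. From the top camera, the easel, tin, bottle, drawer pull and brush all read within about 3 mm of where they started. The side camera never found the tin before the job, so for the tin I have only the top view.
- **Disagreement:** the two cameras differ from each other by about 2 mm, so I aimed using the side camera alone.

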